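# Serve the toy pizza with the spatula

## Robot

A 6-joint arm with a two-finger parallel gripper is mounted at the origin on the work surface. World frame = base frame: x ahead of the robot, y to its left, z up, the work surface at z = 0. Lengths are in m, angles in rad, forces in N, time in s.
With the tool pointing down it reaches from about 0.325 to 0.9 m from the base axis. Payload 6.1 kg.
Tool frame: the origin (TCP) lies at the very end of the fingers, on their centre line; the grasp point (between the pads) lies 19 mm behind it; z points along the fingers, y is the line along which they close (so a half turn about z gives the same grasp; the last joint's range is limited). The gripper opens to 85 mm and grips with 20 to 120 N. Pads are 22 mm wide; open, the fingers measure 114 mm over their backs; the gripper's body (76 mm by 85 mm) begins 54 mm behind the grasp point. The pads swing forward as they close: fully open they stand 13 mm farther back than shut.
Start: joints at [1.202, 0.22, 1.526, -0, 1.395, -0.126], TCP at [0.15, 0.607, 0.231] pointing down, gripper open.
Joint ranges: [-2.98, 2.98], [-0.91, 2.08], [0.09, 2.57], [-1.24, 4.39], [0.2, 2.65], [-2.68, 2.68]. Speed limits (rad/s): [2.57, 2.57, 3.01, 3.14, 3.14, 3.14].

## Interface

Orientations are given as [roll, pitch, yaw] about the fixed x, y, z axes, in that order (R = Rz(yaw) Ry(pitch) Rx(roll)).
In Python, from plant import manip gives the robot as it stands.
- The arm moves only by the shell command python3 -m creep 'ROWS' [OPENING] [FORCE]. ROWS is JSON, a list of rows, each a list of 4 numbers: the shift along the tool's x, y, z as a fraction of full scale, then the turn about the tool's z as a fraction of full scale. A call has 1 to 20 rows; each row is the pose to reach, as a shift and turn from the pose commanded when the call began, along the tool's axes at that moment, turning the shorter way round; what a row does not reach only later rows make up. Full scale, the value 1, is 150 mm for a shift and pi rad for a turn. A row lasts 1/10 s, in which the tool goes at most 50 mm and 8.59 degrees, less where a joint would pass 70% of its speed; a pose out of reach is approached as far as the arm can. A call with a number of a shift or a turn outside -1 to 1 is refused whole. A call with a gripper value outside its range is refused whole. OPENING is the closure, from 0 (fully open) to 1 (shut), set as the call begins (- or left out, the last holds). The fingers move at their own pace and stop on an object; FORCE is the grip in N (left out, the last holds). Time passes only in rows, so rows that repeat a pose let the fingers close. It gives the time, the measured TCP pose, the force, the opening and the grip force at its end, in the units of the state.
- manip.get_state(): the state, without advancing time (a new reading comes with each control period).
- manip.read_camera(name): name is "scene" or "top" or "wrist"; returns (picture, depth): 420x560x3 uint8, red, green, blue; 420x560 float32, m along the optical axis (not along the pixel's ray), 0 where there is no reading.
- manip.camera_params(name): a dict with "vertical_fov" (degrees; the focal length in pixels is half the picture's height over the tangent of half this angle, whatever the lens; pixels are square), "cx", "cy" (the principal point, pixels), "T" (4x4, takes a point from camera to world coordinates). Camera axes: x right, y up, looking along -z (the intrinsics and any distortion apply to the point x, -y, -z); pixel columns grow to the right and rows downward; lengths in m; the calibration is good to about 2 mm. A picture is of the moment at which its call begins: read the wrist's pose just before it. camera_params takes no time and is no camera call; for the wrist camera it gives the pose at the moment of the call.
- manip.finish_job(): hands the job in; it is judged then, once.
The state is a dict: "time": time; "qpos": joint angles; "dq": joint speeds; "tau": joint torques, N m; "tcp_pos": TCP position; "tcp_rot": TCP orientation; "force": force on the tool from outside, world axes, zero at the start; "ft_torque": the same for the moment, N m; "grip_width": opening from 0.0 (shut) to 1.0 (fully open); "grasp_force": force on a finger pad.
Only numpy, scipy, OpenCV 4.12 (cv2) and the standard library are available. Lean on these libraries where they do the work, as an engineer would, in place of code of your own. Each camera call takes 0.05 s, during which the arm holds its last target. There are 200 camera calls.

## Task

At the toy shop's play-food corner, take the red-handled spatula from its sloping rest, slide its blade under the wooden pizza from the open front of the blue tray, and lift the pizza clear on the blade without ever touching it with the fingers or tipping it up steeply. Set the pizza down gently, right side up, flat and centred on the two rails of the wooden serving stand, draw the spatula away, then put the spatula back on its rest the way it was. Leave the bottle, the game box, the toy car and the cup where they stand.

Things in the scene. Friction and masses are not known exactly. Their poses are not given: they have to be found in the camera images.
- spatula: Loose spatula, ~150 g. Origin mid red handle (75 x 16 x 22 mm box, x -40 to 35, flanks face +-y). x runs to the blade tip, z up. Steel blade, parallel to the handle: x 45 to 155, 70 wide, 2.5 thick, underside at z -55; a sloping neck 22 wide joins them (x 25 to 53). Centre of mass x 63, z -34. Starts lying on the rest, pitched 40 degrees: tip down, handle up.
- spatula_tip (a point): Middle of the front edge of the blade's underside: at x 155, y 0, z -55 mm in the spatula's frame, same axes.
- rest: Black and yellow spatula rest, fixed; yaw 1.05 to 1.55. Origin under its base (120 along x, 100 wide). Black slope 96 wide falls 40 degrees towards +x, from (x,z) = (-38,88) mm to its toe at (50,14). Lips 11 mm high: at the toe, and along both sides at y +-41 (blade has 6 mm play each side). Spatula in place: blade on the slope, tip at the toe, origin at about (-34,0,156), same yaw as the rest.
- pizza: Loose rigid wooden toy pizza, disc 140 mm across, 12 thick, ~130 g, toppings up. Origin at the centre of its underside, z up. Lower edge bevelled (underside radius 60, rising to radius 70 at 5 mm height), so a blade tip on the tray floor wedges under it. Lies on the tray floor, 3 to 20 mm short of the raised far side.
- tray: Fixed blue tray, in the left or the right place; yaw 1.1 to 1.5 rad. Origin under it at counter level. Floor 6 mm thick, x -112 to 88 mm, y +-95. Far side 20 mm high, inner face at x 78; flanks 16 mm high, inner faces y +-87, x -72 to 78. Front (-x) open: the blade enters there towards +x. A pushed pizza slides to the far side, then rides up on to the blade.
- stand: Fixed wooden serving stand, in the left or the right place; yaw 1.1 to 1.5 rad. Origin under its base (150 x 150, 6 high) at counter level. Two rails along x (x +-65 mm), tops at z 45, y 47 to 59 and -59 to -47; the 94 mm gap is open at both ends, so the blade can sink between the rails, leave the pizza on them and be drawn out towards -x. Pizza in place: its origin at z 45 above this origin.
- bottle: Loose bystander: green toy drink bottle, 60 mm across, 190 high, upright. Origin under its centre.
- gamebox: Loose bystander: blue and yellow game box standing on edge, 120 (x) by 55 (y), 160 high. Origin under its centre.
- cup: Loose bystander: orange toy cup, 66 mm across, 80 high, upright. Origin under its centre.
- car: Loose bystander: orange toy car, 120 (x) by 56 (y), 50 high. Origin under its centre.
There are look-alikes about, which are no part of the job. Several things have the shape of the pizza; the one meant has the colours described above.

How it is judged:
By the outcome, as a careful person would: the job done as asked, in the order asked, and still so for the second after the job is handed in, with the robot touching nothing.
It also fails if it takes over 67 s, if anything falls off the work surface, if the arm or the gripper's body presses on something with over 40 N, if the wrist force passes 120 N, or if a joint passes its speed limit or range.

## Working session

There is one attempt and no reset: what is moved stays moved. The work goes in short steps, Python scripts to look and compute and a shell command to move; the robot and the scene stay as the last step left them, time stands still between calls to the robot, and variables do not carry over. Pictures are saved under pics/ and viewed, at most 13 in all, crops included, and the job is handed in when it is done.

```bash
ls; mkdir -p pics; cat > h.py <<'E'
import numpy as np, cv2
from scipy.spatial.transform import Rotation as R
from plant import manip
def snap(n,tag):
    p=manip.camera_params(n); im,d=manip.read_camera(n)
    np.savez(f'{tag}.npz',im=im,d=d,T=p['T'],f=210/np.tan(np.radians(p['vertical_fov'])/2),c=[p['cx'],p['cy']])
    cv2.imwrite(f'pics/{tag}.png',im[:,:,::-1]); return p
def load(tag): return np.load(f'{tag}.npz')
E
python3 - <<'E'
from h import *
for n in('scene','top','wrist'):
    p=snap(n,n+'0'); print({k:(np.round(v,4).tolist() if k=='T' else v) for k,v in p.items()})
print(manip.get_state())
a=[load(n+'0')['im'] for n in('scene','top')]
E
```

```text
pics
{'vertical_fov': 57.25091560388405, 'cx': 272.4498425888736, 'cy': 210.1059981935734, 'T': [[0.4291, -0.6921, 0.5804, 1.2398], [0.9033, 0.3296, -0.2748, -0.1793], [-0.0011, 0.6422, 0.7666, 1.0014], [0.0, 0.0, 0.0, 1.0]]}
{'vertical_fov': 48.17801465501332, 'cx': 285.92822114323036, 'cy': 208.96528269526632, 'T': [[0.0266, 0.9846, -0.1727, 0.3356], [-0.9993, 0.0306, 0.0207, 0.1419], [0.0257, 0.172, 0.9848, 1.534], [0.0, 0.0, 0.0, 1.0]]}
{'vertical_fov': 71.58385190353252, 'cx': 277.4018276184585, 'cy': 209.95914480479308, 'T': [[0.2398, -0.924, -0.298, 0.0737], [0.9708, 0.2275, 0.0758, 0.6249], [-0.0023, -0.3074, 0.9516, 0.3726], [0.0, 0.0, 0.0, 1.0]]}
{'time': 0.15, 'qpos': array([ 1.20193575e+00,  2.21064393e-01,  1.52735019e+00, -7.47238823e-06,
        1.39469000e+00, -1.26078710e-01]), 'dq': array([-0.00104073, -0.00121755, -0.00401393,  0.00068037,  0.00049153,
       -0.00023925]), 'tau': array([ 7.46818077e-04, -4.97480464e+01, -3.89908612e+01, -3.24007378e-04,
        7.08243577e-03, -2.13322352e-06]), 'tcp_pos': array([0.15007707, 0.60623632, 0.23043752]), 'tcp_rot': array([-3.14009180e+00, -1.82820686e-04,  2.89881197e+00]), 'force': array([ 0.13025854, -0.22999309, -0.23042747]), 'ft_torque': array([-0.10045976, -0.06880477, -0.0417548 ]), 'grasp_force': 0.0, 'grip_width': 0.9987141789189254}
```

View pics/scene0.png

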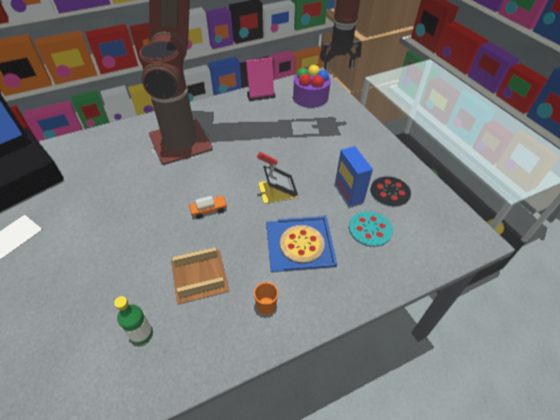

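View pics/top0.png

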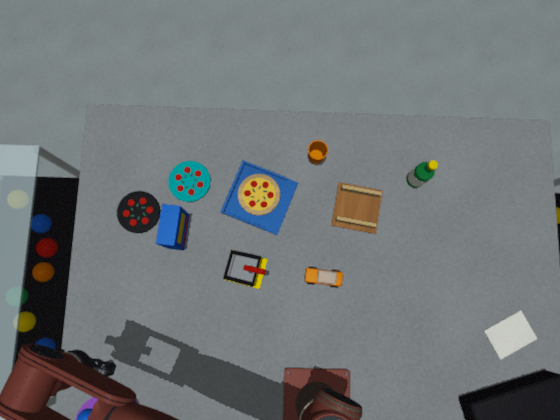

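The top view shows three pizza shapes: the yellow pizza with red toppings in the blue tray (259,195), a teal disc (190,181) and a black disc (138,211). The wooden and yellow one in the tray matches the description. The rest with the spatula is at (245,268), with its handle to the right (tip towards +y). The stand is at (357,208).

```bash
cat >> h.py <<'E'
def pts(g,m=None):
    "world points HxWx3 from depth"
    d=g['d']; v,u=np.mgrid[:420,:560]; f=g['f']; c=g['c']
    P=np.stack([(u-c[0])/f*d,-(v-c[1])/f*d,-d,np.ones_like(d)],-1)@g['T'].T
    P=P[...,:3]; P[d==0]=np.nan; return P
def cast(g,uv,z):
    uv=np.atleast_2d(uv).astype(float); f=g['f'];c=g['c'];T=g['T']
    r=np.c_[(uv[:,0]-c[0])/f,-(uv[:,1]-c[1])/f,-np.ones(len(uv))]@T[:3,:3].T
    o=T[:3,3]; return (o+r*((z-o[2])/r[:,2])[:,None])[:,:2]
def hsv(g): return cv2.cvtColor(g['im'],cv2.COLOR_RGB2HSV)
E
python3 - <<'E'
from h import *
ims=[]
for n in('scene0','top0'):
    g=load(n);P=pts(g);H=hsv(g);z=P[...,2]
    box=(P[...,0]>.25)&(P[...,0]<.95)&(abs(P[...,1])<.5)
    pl=box&(abs(z)<.015); print(n,'counter z med',np.nanmedian(z[pl]),np.nanstd(z[pl]))
    for y in(-.3,0,.3):
        for x in(.4,.6,.8):
            q=pl&(abs(P[...,0]-x)<.06)&(abs(P[...,1]-y)<.06); print(np.round(np.nanmedian(z[q])*1e3,1),end=' ')
    print()
    S=H[...,1]>120;h=H[...,0];V=H[...,2]
    for nm,m in dict(blue=(h>105)&(h<125),red=((h<5)|(h>174)),yel=(h>24)&(h<33),pizza=(h>15)&(h<24),wood=(h>8)&(h<17)).items():
        mm=(S&m&box&(V>50)).astype(np.uint8); k,l,st,ce=cv2.connectedComponentsWithStats(mm)
        for i in range(1,k):
            if st[i,4]>40:
                q=P[l==i]; print(nm,st[i,4],ce[i].round(),np.nanmedian(q,0).round(3),'z95',np.nanpercentile(q[:,2],95).round(3))
g=load('top0')['im'][140:310,110:410][:,:,::-1]; cv2.imwrite('pics/crop.png',cv2.resize(g,None,fx=2.6,fy=2.6,interpolation=2))
E
```

```text
scene0 counter z med -0.001098444275888344 0.0032250173454885455
-1.2 -1.1 -1.0 -1.3 -1.2 -1.3 -1.3 0.4 -1.5 
blue 1104 [355. 174.] [0.563 0.444 0.142] z95 0.16
blue 1732 [298. 244.] [0.646 0.185 0.005] z95 0.018
red 107 [266. 158.] [0.404 0.195 0.166] z95 0.186
yel 53 [263. 186.] [0.366 0.192 0.003] z95 0.007
yel 127 [121. 303.] [ 0.725 -0.321  0.188] z95 0.191
pizza 387 [302. 242.] [0.653 0.199 0.017] z95 0.02
wood 285 [209. 206.] [ 0.402 -0.008  0.029] z95 0.034
wood 1316 [199. 276.] [ 0.615 -0.127  0.005] z95 0.008
wood 612 [266. 297.] [0.78  0.015 0.049] z95 0.08
top0 counter z med 0.0013862035814169449 0.003995065780135907
0.8 0.9 1.1 1.3 1.5 1.3 1.3 3.3 1.4 
blue 1960 [260. 199.] [0.621 0.193 0.008] z95 0.021
blue 976 [170. 226.] [0.516 0.453 0.16 ] z95 0.166
red 110 [254. 269.] [0.396 0.2   0.171] z95 0.191
yel 80 [432. 165.] [ 0.721 -0.319  0.19 ] z95 0.197
yel 76 [181. 228.] [0.52  0.433 0.095] z95 0.114
yel 71 [262. 263.] [0.424 0.18  0.007] z95 0.012
yel 103 [258. 281.] [0.366 0.194 0.007] z95 0.012
pizza 141 [316. 153.] [0.794 0.014 0.01 ] z95 0.083
pizza 320 [259. 194.] [0.649 0.196 0.02 ] z95 0.025
pizza 160 [311. 275.] [0.389 0.025 0.033] z95 0.039
pizza 75 [339. 279.] [ 0.379 -0.064  0.032] z95 0.037
wood 257 [317. 150.] [0.806 0.012 0.049] z95 0.082
wood 1404 [356. 209.] [ 0.613 -0.122  0.007] z95 0.013
```

View pics/crop.png

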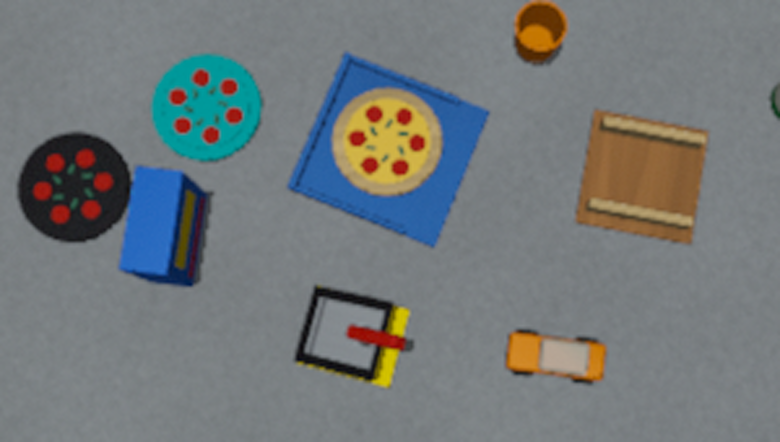

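View pics/wrist0.png

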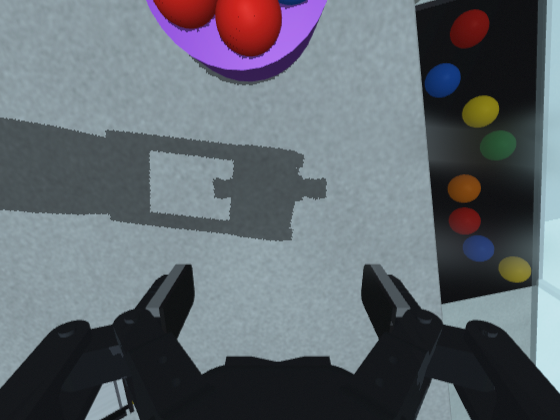

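Both views agree to about 2 mm. The crop shows the yellow pizza with red toppings in the blue tray, with its far wall on the left and open front on the right. The wrist view shows only counter and the ball tub. Next I move the wrist over the rest and tray.

```bash
python3 -m creep '[[-0.97,-0.69,-0.3,0],[-0.97,-0.69,-0.3,0],[-0.97,-0.69,-0.3,0],[-0.97,-0.69,-0.3,0]]' 0 && python3 -m creep '[[-0.97,-0.69,-0.3,0],[-0.97,-0.69,-0.3,0],[-0.97,-0.69,-0.3,0],[-0.97,-0.69,-0.3,0]]' && python3 -m creep '[[-0.97,-0.69,-0.3,0.49],[-0.97,-0.69,-0.3,0.49],[-0.97,-0.69,-0.3,0.49],[-0.97,-0.69,-0.3,0.49],[-0.97,-0.69,-0.3,0.49],[-0.97,-0.69,-0.3,0.49],[-0.97,-0.69,-0.3,0.49],[-0.97,-0.69,-0.3,0.49],[-0.97,-0.69,-0.3,0.49],[-0.97,-0.69,-0.3,0.49],[-0.97,-0.69,-0.3,0.49],[-0.97,-0.69,-0.3,0.49],[-0.97,-0.69,-0.3,0.49],[-0.97,-0.69,-0.3,0.49]]'
python3 - <<'E'
from h import *
print(manip.get_state()); snap('wrist','wrist1')
E
```

```text
time: 0.55
tcp_pos: [0.2681, 0.4692, 0.2769]
tcp_rot: [-3.142, 0.001, 2.898]
force: [-0.8, 0.2, -0.4]
grip_width: 1.0
grasp_force: 0.0
time: 0.95
tcp_pos: [0.3846, 0.3335, 0.3222]
tcp_rot: [3.141, 0.001, 2.897]
force: [-0.3, 1.0, -1.6]
grip_width: 1.0
grasp_force: 0.0
time: 2.35
tcp_pos: [0.4992, 0.2003, 0.3662]
tcp_rot: [-3.141, 0.0, 1.36]
force: [0.7, 0.1, 0.4]
grip_width: 1.003
grasp_force: 0.0
{'time': 2.35, 'qpos': array([ 2.34923773e-01, -4.25572015e-02,  1.55841273e+00,  6.50225705e-06,
        1.62598234e+00,  4.45301421e-01]), 'dq': array([ 5.96317207e-04,  3.10497163e-06, -1.83599732e-03,  1.61961576e-04,
       -1.14808209e-03,  3.05652977e-03]), 'tau': array([-3.35610508e-03, -3.83231628e+01, -4.03974617e+01, -2.45045239e-04,
        2.43089773e-03, -8.91837117e-03]), 'tcp_pos': array([0.49924451, 0.20031292, 0.36618234]), 'tcp_rot': array([-3.14136856e+00,  9.97618082e-05,  1.36041905e+00]), 'force': array([0.7135916 , 0.05351425, 0.44471888]), 'ft_torque': array([-0.01132174,  0.01617646, -0.00318753]), 'grasp_force': 0.0, 'grip_width': 1.0029256606502217}
```

View pics/wrist1.png

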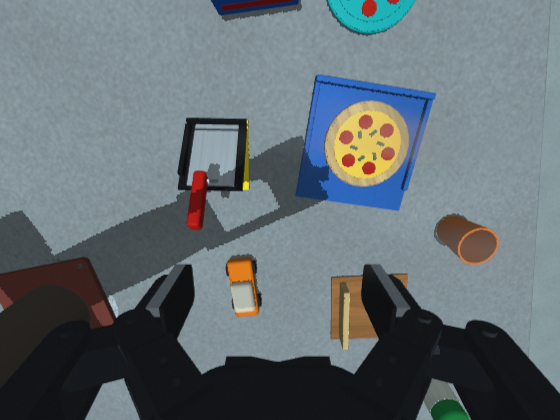

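The wrist view shows the handle at (197,200), the rest at (215,155), the pizza at (366,143) in the tray with its front edge at the bottom, and the stand partly hidden at (370,310).

```bash
cat > meas.py <<'E'
from h import *
import sys
def rect(xy):
    (c,s,a)=cv2.minAreaRect((xy*1e4).astype(np.float32)); 
    return np.round(np.array(c)/1e4,4),np.round(np.array(s)/1e4,4),round(np.radians(a),4)
def near(P,c,r): return np.hypot(P[...,0]-c[0],P[...,1]-c[1])<r
def blob(m):
    k,l,st,ce=cv2.connectedComponentsWithStats(m.astype(np.uint8)); return l==(1+np.argmax(st[1:,4]))
if __name__=='__main__':
  for n in sys.argv[1:]:
    g=load(n);P=pts(g);H=hsv(g);h,s,v=[H[...,i] for i in range(3)];z=P[...,2]
    print('==',n,'counter',np.nanmedian(z[near(P,(.53,.03),.08)&(s<60)]).round(4))
    red=blob(((h<6)|(h>172))&(s>120)&near(P,(.4,.19),.1)&(z>.1)); q=P[red]; c=q.mean(0)
    w,V=np.linalg.eigh(np.cov((q-c).T)); ax=V[:,2]*np.sign(V[1,2]); t=(q-c)@ax
    print('handle c',c.round(4),'yaw',np.arctan2(ax[1],ax[0]).round(3),'pitch',np.degrees(np.arcsin(ax[2])).round(1),'t',np.percentile(t,[1,99]).round(4),'spread',np.sqrt(w).round(4), 'ends',(c+ax*np.percentile(t,1)).round(4),(c+ax*np.percentile(t,99)).round(4))
    bl=blob((h>105)&(h<125)&(s>120)&near(P,(.63,.19),.16)); print('tray',rect(P[bl][:,:2]))
    pz=blob((h>12)&(h<33)&(s>60)&(v>120)&near(P,(.65,.197),.09)&(z>.008)); ct=max(cv2.findContours(pz.astype(np.uint8),0,1)[0],key=cv2.contourArea)
    hull=cv2.convexHull(ct)[:,0]; 
    xy=cast(g,hull,.015); (cc,r)=cv2.minEnclosingCircle((xy*1e4).astype(np.float32)); print('pizza',np.round(np.array(cc)/1e4,4),r/1e4,'top z',np.nanmedian(z[pz]).round(4))
    st=blob((h>6)&(h<25)&(s>80)&near(P,(.615,-.125),.12)); print('stand',rect(P[st][:,:2]))
    rl=st&(z>.035); print('rails z',np.nanmedian(z[rl]).round(4), rect(P[rl][:,:2]) if rl.sum()>5 else '')
    q=P[near(P,(.405,.22),.13)&(z>.004)&(z<.11)&((v<60)|(s>100))&~red]; print('rest',len(q),rect(q[:,:2]))
E
python3 meas.py wrist1 top0 scene0
```

```text
== wrist1 counter -0.0004
handle c [0.3995 0.2012 0.1669] yaw 1.34 pitch -37.2 t [-0.0325  0.0387] spread [0.0034 0.0055 0.0213] ends [0.3936 0.176  0.1866] [0.4066 0.2312 0.1435]
tray (array([0.6441, 0.1961]), array([0.2015, 0.1953]), np.float64(1.2171))
pizza [0.6504 0.2012] 0.06934860229492187 top z 0.0176
stand (array([ 0.5918, -0.1231]), array([0.1567, 0.0973]), np.float64(1.4229))
rails z 0.0444 (array([ 0.5658, -0.1153]), array([0.129 , 0.0125]), np.float64(1.4068))
rest 1876 (array([0.4057, 0.2357]), array([0.1191, 0.0978]), np.float64(1.333))
== top0 counter 0.001
handle c [0.3958 0.2004 0.1708] yaw 1.365 pitch -36.5 t [-0.0304  0.0389] spread [0.004  0.0055 0.0222] ends [0.3908 0.1766 0.1889] [0.4022 0.231  0.1476]
tray (array([0.6409, 0.1987]), array([0.1986, 0.1899]), np.float64(1.2154))
pizza [0.6493 0.2017] 0.06831734619140625 top z 0.0194
stand (array([ 0.6163, -0.1256]), array([0.1505, 0.1491]), np.float64(1.4115))
rails z 0.0452 (array([ 0.6172, -0.1227]), array([0.1295, 0.1197]), np.float64(1.4062))
rest 437 (array([0.4027, 0.2341]), array([0.1219, 0.0997]), np.float64(1.3495))
== scene0 counter -0.0013
handle c [0.4033 0.196  0.1658] yaw 1.333 pitch -37.4 t [-0.0294  0.0389] spread [0.0037 0.0051 0.0205] ends [0.3978 0.1734 0.1837] [0.4106 0.2261 0.1422]
tray (array([0.6441, 0.197 ]), array([0.1974, 0.1914]), np.float64(1.2166))
pizza [0.6525 0.1991] 0.06927775268554688 top z 0.0167
stand (array([ 0.6201, -0.1266]), array([0.1482, 0.1501]), np.float64(1.4126))
rails z 0.0427 (array([ 0.6203, -0.1266]), array([0.1291, 0.1202]), np.float64(1.4088))
rest 377 (array([0.4078, 0.2327]), array([0.1168, 0.1003]), np.float64(1.3302))
```

```bash
python3 -m creep '[[-0.133,-0.661,0.5,0.008],[-0.133,-0.661,0.773,0.008],[-0.133,-0.661,0.773,0.008],[-0.133,-0.661,0.773,0.008],[-0.133,-0.661,0.773,0.008],[-0.133,-0.661,0.773,0.008]]'
python3 - <<'E'
from meas import *
s=manip.get_state(); print(s['tcp_pos'],s['tcp_rot'],s['force'])
snap('wrist','wrist2'); g=load('wrist2');P=pts(g);H=hsv(g);h,s_,v=[H[...,i] for i in range(3)]
red=blob(((h<6)|(h>172))&(s_>120)&near(P,(.4,.19),.1)&(P[...,2]>.1)); q=P[red]
R_=R.from_euler('xyz',s['tcp_rot']).as_matrix(); t=(q-s['tcp_pos'])@R_
print(np.argwhere(red).mean(0),len(q)); print('tool frame pct',np.percentile(t,[2,25,50,75,98],axis=0).round(4))
for a in np.arange(-.03,.03,.01):
  k=abs(t[:,0]-a)<.005
  if k.any(): print(a.round(3),k.sum(),np.percentile(t[k,1],[5,50,95]).round(4),t[k,2].min().round(4))
E
```

```text
time: 3.0
tcp_pos: [0.4004, 0.2021, 0.2531]
tcp_rot: [3.137, -0.002, 1.334]
force: [0.5, -1.4, -0.3]
grip_width: 1.0
grasp_force: 0.0
[0.40042939 0.20211137 0.25307773] [ 3.13730874e+00 -2.34075988e-03  1.33444808e+00] [ 0.54089658 -1.41093239 -0.34696194]
[215.99936061 273.15792839] 1564
tool frame pct [[-0.0303 -0.0106  0.0654]
 [-0.014  -0.007   0.0731]
 [-0.0005 -0.0033  0.0841]
 [ 0.0142  0.0008  0.0965]
 [ 0.0292  0.0041  0.109 ]]
-0.03 82 [-0.009  -0.0025  0.0033] 0.0654
-0.02 279 [-0.0103 -0.0032  0.0039] 0.0641
-0.01 297 [-0.01   -0.0033  0.004 ] 0.0702
0.0 267 [-0.0099 -0.0033  0.0041] 0.0782
0.01 266 [-0.0103 -0.0034  0.0042] 0.0865
0.02 243 [-0.0103 -0.0035  0.0034] 0.0959
```

```bash
python3 -m creep '[[0,-0.007,0.2,0],[0,-0.007,0.4,0],[0,-0.007,0.6,0],[0,-0.007,0.747,0],[0,-0.007,0.747,0],[0,-0.007,0.747,0],[0,-0.007,0.747,0]]' && python3 -m creep '[[0,0,0,0],[0,0,0,0],[0,0,0,0],[0,0,0,0],[0,0,0,0],[0,0,0,0],[0,0,0,0],[0,0,0,0]]' 1 40
```

```text
time: 3.75
tcp_pos: [0.3994, 0.2024, 0.1408]
tcp_rot: [3.138, -0.002, 1.334]
force: [-0.5, 0.6, 0.0]
grip_width: 0.999
grasp_force: 0.0
time: 4.55
tcp_pos: [0.3971, 0.2019, 0.1385]
tcp_rot: [-3.141, 0.0, 1.334]
force: [-1.9, 0.0, 4.3]
grip_width: 0.183
grasp_force: 39.6
```

```bash
python3 -m creep '[[0,0,-0.1,0],[0,0,-0.2,0],[0,0,-0.35,0],[0,0,-0.5,0],[0,0,-0.7,0],[0,0,-0.8,0],[0,0,-0.8,0],[0,0,-0.8,0],[0,0,-0.8,0]]'
cat > pitch.py <<'E'
from meas import *
import sys
def pitch(tag,cam='wrist'):
    s=manip.get_state(); snap(cam,tag); g=load(tag);P=pts(g);H=hsv(g);h,s_,v=[H[...,i] for i in range(3)]
    R_=R.from_euler('xyz',s['tcp_rot']).as_matrix(); t=(P-s['tcp_pos'])@R_
    red=((h<6)|(h>172))&(s_>120)&(abs(t[...,1])<.02)&(abs(t[...,0])<.06)&(t[...,2]>-.06)&(t[...,2]<.03)
    out={}
    for nm,m in dict(handle=red,blade=(s_<70)&(v>60)&(abs(t[...,1])<.032)&(t[...,0]>.03)&(t[...,0]<.2)&(t[...,2]>.005)&(t[...,2]<.19)).items():
        q=t[m]
        if len(q)<30: print(nm,len(q)); continue
        if nm=='handle': c=np.median(q,0); q=q[abs(q[:,1]-c[1])<.006]
        p=np.polyfit(q[:,0],q[:,2],1); r=q[:,2]-np.polyval(p,q[:,0]); k=abs(r)<.006; p=np.polyfit(q[k,0],q[k,2],1)
        print(nm,len(q),k.sum(),'pitch down deg',np.degrees(np.arctan(p[0])).round(1),'z(x=0)',p[1].round(4),'x range',np.percentile(q[k,0],[1,99]).round(3),'y',np.percentile(q[k,1],[2,50,98]).round(4))
    print(s['tcp_pos'].round(4),s['tcp_rot'].round(3),'F',s['force'].round(1),'grip',s['grasp_force'],round(s['time'],2))
if __name__=='__main__': pitch(sys.argv[1],*sys.argv[2:])
E
python3 pitch.py w3; python3 pitch.py s3 scene
```

```text
time: 5.45
tcp_pos: [0.3963, 0.2016, 0.2563]
tcp_rot: [-3.139, 0.002, 1.334]
force: [0.8, -0.5, -2.4]
grip_width: 0.186
grasp_force: 39.3
handle 3880 3880 pitch down deg 40.0 z(x=0) -0.0315 x range [-0.018  0.032] y [-0.0057  0.      0.0058]
blade 5897 5897 pitch down deg 40.0 z(x=0) 0.0514 x range [0.031 0.085] y [-0.0307 -0.0001  0.0307]
[0.3963 0.2016 0.2563] [-3.139e+00  2.000e-03  1.334e+00] F [ 0.8 -0.5 -2.4] grip 39.285675287246704 5.45
handle 55 41 pitch down deg 33.0 z(x=0) -0.0232 x range [-0.032  0.027] y [0.0041 0.0086 0.0127]
blade 171 171 pitch down deg 40.4 z(x=0) 0.0519 x range [0.031 0.085] y [-0.0303  0.0001  0.0313]
[0.3963 0.2016 0.2564] [-3.139e+00  2.000e-03  1.334e+00] F [-0.3  0.5 -2.2] grip 39.28504943847656 5.5
```

View pics/w3.png

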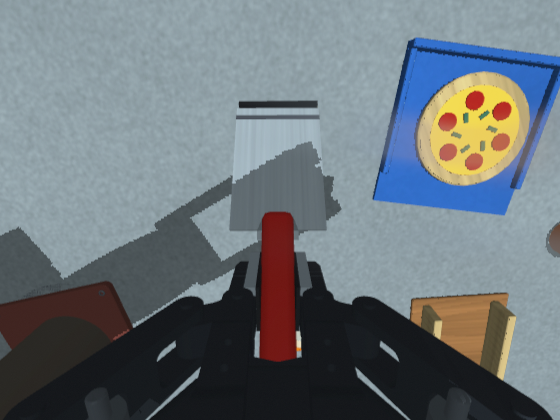

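The blade and handle both read 40.0° with the handle centred in the pads, so there is no slip at 40 N. I'll go to the free counter between car, tray and stand, lower the grip force and press the blade flat there.

```bash
python3 -m creep '[[-0.3,0.15,0,0],[-0.6,0.3,0,0],[-0.7,0.369,0,0],[-0.7,0.369,0,0]]' && python3 -m creep '[[-0.3,0.15,0,0],[-0.6,0.3,0,0],[-0.7,0.369,0,0],[-0.7,0.369,0,0],[-0.7,0.369,0.3,0],[-0.7,0.369,0.6,0],[-0.7,0.369,0.75,0],[-0.7,0.369,0.75,0],[-0.7,0.369,0.75,0]]' && python3 -m creep '[[0,0,0,0],[0,0,0,0],[0,0,0,0],[0,0,0,0]]' 1 20; python3 pitch.py w4
```

```text
time: 5.95
tcp_pos: [0.4266, 0.0846, 0.2574]
tcp_rot: [-3.141, 0.001, 1.33]
force: [-0.3, 0.9, -1.7]
grip_width: 0.182
grasp_force: 39.5
time: 6.85
tcp_pos: [0.4555, -0.027, 0.1461]
tcp_rot: [-3.141, -0.0, 1.336]
force: [0.9, -1.0, -1.3]
grip_width: 0.177
grasp_force: 39.7
time: 7.25
tcp_pos: [0.4561, -0.0283, 0.1467]
tcp_rot: [3.14, -0.0, 1.334]
force: [0.3, -0.7, -1.9]
grip_width: 0.181
grasp_force: 39.7
handle 3878 3878 pitch down deg 40.4 z(x=0) -0.0315 x range [-0.017  0.032] y [-0.0057  0.      0.0058]
blade 13581 5394 pitch down deg 28.8 z(x=0) 0.0717 x range [0.051 0.149] y [-0.0308 -0.0001  0.0307]
[ 0.4561 -0.0283  0.1467] [ 3.14  -0.     1.334] F [ 0.3 -0.7 -1.9] grip 39.67601537704468 7.25
```

```bash
python3 -m creep '[[0,0,0.1,0],[0,0,0.15,0],[0,0,0.2,0],[0,0,0.23,0],[0,0,0.26,0],[0,0,0.26,0],[0,0,0.26,0]]' 1 20; python3 pitch.py w5
```

```text
time: 8.0
tcp_pos: [0.4587, -0.0364, 0.115]
tcp_rot: [3.133, 0.014, 1.337]
force: [-20.9, -29.1, 49.8]
grip_width: 0.178
grasp_force: 58.5
handle 3718 3718 pitch down deg 35.1 z(x=0) -0.0311 x range [-0.019  0.03 ] y [-0.0057  0.0001  0.0058]
blade 15116 7739 pitch down deg 19.4 z(x=0) 0.0677 x range [0.044 0.147] y [-0.0308 -0.0001  0.0305]
[ 0.4587 -0.0364  0.115 ] [3.133 0.014 1.337] F [-20.9 -29.1  49.8] grip 58.526262044906616 8.0
```

The tip friction locked against the counter: the force runs along the line through the pivot. I'll lift, shift away from the car, and roll the blade down along the arc about its tip instead.

```bash
python3 -m creep '[[-0.049,0.0,-0.1,0],[-0.049,0.1,-0.15,0],[-0.049,0.2,-0.15,0],[-0.049,0.2,-0.15,0],[-0.049,0.2,-0.15,0]]' && python3 pitch.py w6 && python3 -m creep '[[0,0,0.1,0],[-0.04,0,0.14,0],[-0.08,0,0.17,0],[-0.12,0,0.205,0],[-0.155,0,0.235,0],[-0.185,0,0.27,0],[-0.22,0,0.305,0],[-0.22,0,0.305,0]]'; python3 pitch.py w7
```

```text
time: 8.55
tcp_pos: [0.4823, -0.0423, 0.1288]
tcp_rot: [-3.14, -0.0, 1.334]
force: [0.1, -0.5, -2.4]
grip_width: 0.177
grasp_force: 39.5
handle 3718 3718 pitch down deg 35.8 z(x=0) -0.0312 x range [-0.019  0.03 ] y [-0.0057  0.      0.0058]
blade 14650 8085 pitch down deg 27.3 z(x=0) 0.0599 x range [0.041 0.148] y [-0.0307 -0.0001  0.0308]
[ 0.4823 -0.0423  0.1288] [-3.14  -0.     1.334] F [ 0.1 -0.5 -2.4] grip 39.54058885574341 8.55
time: 9.4
tcp_pos: [0.4752, -0.0751, 0.0832]
tcp_rot: [3.141, 0.0, 1.333]
force: [-0.2, -2.3, 3.4]
grip_width: 0.18
grasp_force: 38.3
handle 3745 3745 pitch down deg 19.7 z(x=0) -0.0303 x range [-0.024  0.033] y [-0.0059  0.      0.0059]
blade 18334 18150 pitch down deg 18.2 z(x=0) 0.0383 x range [0.032 0.15 ] y [-0.0307 -0.0001  0.0308]
[ 0.4752 -0.0751  0.0832] [3.141 0.    1.333] F [-0.2 -2.3  3.4] grip 38.31566870212555 9.4
```

```bash
python3 -m creep '[[-0.025,0,0.04,0],[-0.05,0,0.075,0],[-0.075,0,0.115,0],[-0.1,0,0.155,0],[-0.125,0,0.195,0],[-0.145,0,0.235,0],[-0.165,0,0.28,0],[-0.18,0,0.32,0],[-0.18,0,0.335,0],[-0.18,0,0.335,0],[-0.18,0,0.335,0]]'; python3 pitch.py w8
```

```text
time: 10.55
tcp_pos: [0.469, -0.1018, 0.034]
tcp_rot: [-3.142, 0.002, 1.335]
force: [-4.9, -5.1, 12.7]
grip_width: 0.181
grasp_force: 39.7
handle 3704 3528 pitch down deg 0.1 z(x=0) -0.0304 x range [-0.033  0.032] y [-0.0057  0.      0.0058]
blade 22560 21399 pitch down deg -1.4 z(x=0) 0.0331 x range [0.033 0.133] y [-0.0308 -0.      0.0308]
[ 0.469  -0.1018  0.034 ] [-3.142e+00  2.000e-03  1.335e+00] F [-4.9 -5.1 12.7] grip 39.67443108558655 10.55
```

```bash
python3 -m creep '[[0,0,-0.2,0],[0,0,-0.5,0],[0,0,-0.5,0],[0.3,0.2,-0.5,0.02],[0.6,0.4,-0.5,0.0377],[0.679,0.516,-0.5,0.0377],[0.679,0.516,-0.5,0.0377],[0.679,0.516,-0.5,0.0377],[0.679,0.516,-0.5,0.0377]]'; python3 pitch.py w9
cat > pz.py <<'E'
from meas import *
import sys
def pizza(tag,take=True,zt=.0165):
    s=manip.get_state()
    if take: snap('wrist',tag)
    g=load(tag);P=pts(g);H=hsv(g);h,s_,v=[H[...,i] for i in range(3)];z=P[...,2]
    R_=R.from_euler('xyz',s['tcp_rot']).as_matrix()
    m=(h>12)&(h<33)&(s_>60)&(v>120)&near(P,s['tcp_pos'][:2]+R_[:2,0]*.16,.2)&(z>.008)
    m=blob(m); hull=cv2.convexHull(max(cv2.findContours(m.astype(np.uint8),0,1)[0],key=cv2.contourArea))[:,0]
    zt=np.nanmedian(z[m]) if zt is None else zt
    xy=cast(g,hull,zt); A=np.c_[2*xy,np.ones(len(xy))]; k=np.ones(len(xy),bool)
    (cc,r)=cv2.minEnclosingCircle((xy*1e4).astype(np.float32)); c=np.array(cc)/1e4
    print('pizza world',c.round(4),'r',round(r/1e4,4),'ztop',np.nanmedian(z[m]).round(4),'tool',((np.r_[c,zt]-s['tcp_pos'])@R_).round(4))
    q=P[m]; C=np.linalg.lstsq(np.c_[q[:,:2]-q[:,:2].mean(0),np.ones(len(q))],q[:,2],rcond=None)[0]; print('tilt deg along tool x,y',np.degrees(np.r_[C[:2],0]@R_)[:2].round(2))
    b=blob((h>105)&(h<125)&(s_>120)&near(P,(.63,.19),.16)); print('tray',rect(P[b][:,:2]),'px',b.sum())
    print(s['tcp_pos'].round(4),s['tcp_rot'].round(3),s['time'])
if __name__=='__main__': pizza(sys.argv[1],zt=float(sys.argv[2]) if len(sys.argv)>2 else .0165)
E
python3 pz.py w10
```

```text
time: 11.5
tcp_pos: [0.566, -0.02, 0.1066]
tcp_rot: [-3.138, 0.001, 1.216]
force: [-0.2, -0.3, -1.8]
grip_width: 0.176
grasp_force: 37.5
handle 3709 3537 pitch down deg 0.5 z(x=0) -0.0304 x range [-0.033  0.032] y [-0.0056  0.0001  0.0059]
blade 21319 20333 pitch down deg -0.3 z(x=0) 0.032 x range [0.045 0.134] y [-0.0307  0.      0.0307]
[ 0.566  -0.02    0.1066] [-3.138e+00  1.000e-03  1.216e+00] F [-0.2 -0.3 -1.8] grip 37.50393033027649 11.5
pizza world [ 0.6742 -0.2025] r 0.0062 ztop 0.1764 tool [-0.1332  0.1648  0.0902]
tilt deg along tool x,y [158.51  98.29]
tray (array([0.5452, 0.1412]), array([0.0268, 0.0542]), np.float64(1.218)) px 2995
[ 0.5663 -0.0203  0.1071] [-3.139e+00  1.000e-03  1.215e+00] 11.55
```

View pics/w10.png

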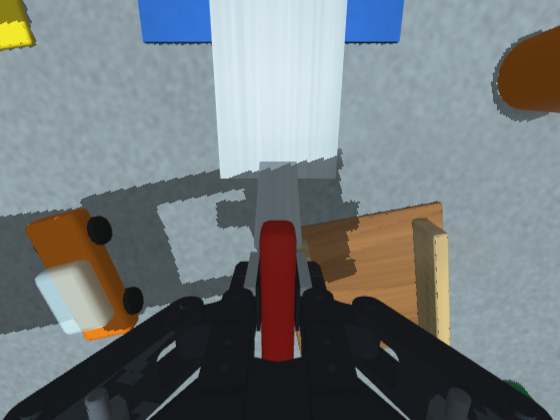

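```bash
python3 -m creep '[[0,0,0.2,0],[0,0,0.35,0],[0,0,0.4,0],[0,0,0.43,0],[0,0,0.445,0],[0,0,0.455,0],[0,0,0.455,0],[0,0,0.455,0]]'; python3 pitch.py w11; python3 - <<'E'
from h import *
for n in('top','scene'): snap(n,n+'1')
a=load('top1')['im'][130:300,180:420];b=load('scene1')['im'][150:320,160:400]
cv2.imwrite('pics/mix.png',cv2.resize(np.hstack([a,b])[:,:,::-1],None,fx=1.65,fy=1.65,interpolation=2))
E
```

```text
time: 12.4
tcp_pos: [0.5687, -0.0199, 0.0408]
tcp_rot: [3.14, -0.0, 1.216]
force: [0.0, 0.4, -1.2]
grip_width: 0.176
grasp_force: 37.5
handle 3703 3533 pitch down deg 0.6 z(x=0) -0.0304 x range [-0.033  0.032] y [-0.0056  0.0001  0.0059]
blade 22265 20223 pitch down deg -0.5 z(x=0) 0.0323 x range [0.045 0.134] y [-0.0308  0.      0.0307]
[ 0.5687 -0.0199  0.0408] [ 3.14  -0.     1.216] F [ 0.   0.4 -1.2] grip 37.48485088348389 12.4
```

View pics/mix.png

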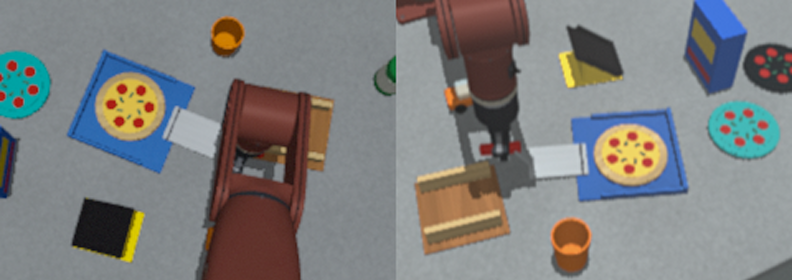

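```bash
python3 -m creep '[[0,0,0.01,0],[0,0,0.02,0],[0,0,0.02,0],[0,0,0.02,0]]' && python3 -m creep '[[0.02,0,0,0],[0.05,0,0,0],[0.08,0,0,0],[0.11,0,0,0],[0.14,0,0,0],[0.17,0,0,0],[0.2,0,0,0],[0.23,0,0,0],[0.26,0,0,0],[0.29,0,0,0],[0.32,0,0,0],[0.35,0,0,0],[0.38,0,0,0],[0.41,0,0,0],[0.44,0,0,0],[0.47,0,0,0],[0.5,0,0,0]]' 1 80
```

```text
time: 12.95
tcp_pos: [0.5685, -0.0202, 0.0376]
tcp_rot: [3.141, 0.0, 1.216]
force: [-0.9, -2.7, 3.1]
grip_width: 0.182
grasp_force: 38.3
time: 14.65
tcp_pos: [0.5958, 0.0478, 0.0399]
tcp_rot: [3.138, 0.003, 1.216]
force: [-6.9, -14.6, 18.1]
grip_width: 0.172
grasp_force: 82.9
```

```bash
python3 -m creep '[[0,0,-0.007,0],[0.03,0,-0.01,0],[0.06,0,-0.01,0],[0.09,0,-0.01,0],[0.12,0,-0.01,0],[0.15,0,-0.01,0],[0.18,0,-0.01,0],[0.21,0,-0.01,0]]'; python3 pitch.py w12; python3 pz.py w13
```

```text
time: 15.45
tcp_pos: [0.6061, 0.0778, 0.0405]
tcp_rot: [3.139, 0.003, 1.216]
force: [-5.1, -12.2, 14.4]
grip_width: 0.176
grasp_force: 82.2
handle 3700 3533 pitch down deg 0.5 z(x=0) -0.0303 x range [-0.033  0.032] y [-0.0056  0.0001  0.0059]
blade 7718 6059 pitch down deg 6.3 z(x=0) 0.0243 x range [0.046 0.081] y [-0.0307  0.0006  0.0308]
[0.6061 0.0778 0.0405] [3.139e+00 3.000e-03 1.216e+00] F [ -5.1 -12.2  14.4] grip 82.19210386276245 15.45
pizza world [0.6511 0.2024] r 0.0692 ztop 0.0244 tool [ 0.1317 -0.0011  0.0236]
tilt deg along tool x,y [-3.18  0.09]
tray (array([0.5747, 0.1753]), array([0.1145, 0.0983]), np.float64(1.264)) px 21140
[0.6063 0.0786 0.0405] [3.139e+00 2.000e-03 1.216e+00] 15.5
```

```bash
python3 -m creep '[[0.03,0,0,0],[0.06,0,0,0],[0.09,0,0,0],[0.12,0,0,0],[0.15,0,0,0],[0.18,0,0,0],[0.21,0,0,0],[0.24,0,0,0],[0.27,0,0,0],[0.3,0,0,0],[0.3,0,0,0]]'; python3 pitch.py w14; python3 pz.py w15 0.02
```

```text
time: 16.65
tcp_pos: [0.6187, 0.1106, 0.041]
tcp_rot: [-3.141, 0.02, 1.217]
force: [-22.0, -45.6, 30.4]
grip_width: 0.176
grasp_force: 84.7
handle 3696 3510 pitch down deg 0.2 z(x=0) -0.0303 x range [-0.034  0.032] y [-0.0056  0.0001  0.0059]
blade 589 509 pitch down deg 48.3 z(x=0) -0.036 x range [0.038 0.046] y [-0.012   0.0006  0.0109]
[0.6187 0.1106 0.041 ] [-3.141  0.02   1.217] F [-22.  -45.6  30.4] grip 84.66136693954468 16.65
pizza world [0.6554 0.2136] r 0.0706 ztop 0.026 tool [ 0.1097 -0.0014  0.0189]
tilt deg along tool x,y [-5.84  0.1 ]
tray (array([0.5841, 0.1897]), array([0.1463, 0.0976]), np.float64(1.2373)) px 22712
[0.6187 0.1107 0.041 ] [-3.141  0.019  1.216] 16.7
```

View pics/w15.png

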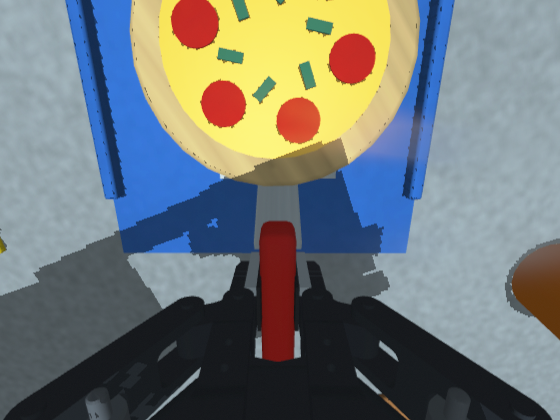

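The wrist view shows the pizza on the blade, centred laterally, its near edge (275,180) now touching the neck. I pushed slightly far, so I'll back off and lift.

```bash
python3 -m creep '[[-0.02,0,0,0],[-0.04,0,0,0],[-0.07,0,0,0],[-0.07,0,0,0],[-0.08,0,-0.02,0],[-0.09,0,-0.05,0],[-0.1,0,-0.09,0],[-0.1,0,-0.13,0],[-0.1,0,-0.18,0],[-0.1,0,-0.23,0],[-0.1,0,-0.25,0],[-0.1,0,-0.25,0]]' 1 100; python3 pitch.py w16; python3 pz.py w17 0.055
```

```text
time: 17.95
tcp_pos: [0.6162, 0.1083, 0.0771]
tcp_rot: [3.14, -0.001, 1.216]
force: [0.6, -0.5, -3.0]
grip_width: 0.173
grasp_force: 97.5
handle 3705 3538 pitch down deg 0.5 z(x=0) -0.0302 x range [-0.034  0.032] y [-0.0057  0.0001  0.0059]
blade 599 362 pitch down deg 19.7 z(x=0) -0.004 x range [0.039 0.05 ] y [-0.0104  0.0006  0.0237]
[0.6162 0.1083 0.0771] [ 3.140e+00 -1.000e-03  1.216e+00] F [ 0.6 -0.5 -3. ] grip 97.47511982917786 17.95
pizza world [0.6534 0.2116] r 0.0717 ztop 0.0635 tool [ 0.1101 -0.0007  0.0215]
tilt deg along tool x,y [-5.64  0.07]
tray (array([0.582 , 0.1958]), array([0.1542, 0.0942]), np.float64(1.2173)) px 11431
[0.6158 0.1082 0.0765] [ 3.141 -0.     1.216] 18.0
```

```bash
python3 - <<'E'
from pz import *
pizza('w17',take=False,zt=.060)
E
python3 -m creep '[[0,0,-0.08,0],[0,0,-0.18,0],[0,0,-0.3,0],[-0.03,0,-0.4,0],[-0.08,0.02,-0.46,0],[-0.16,0.05,-0.49,0],[-0.26,0.09,-0.49,0],[-0.37,0.12,-0.49,0],[-0.48,0.15,-0.49,0],[-0.6,0.19,-0.49,0],[-0.72,0.23,-0.49,0],[-0.84,0.27,-0.49,0],[-0.95,0.31,-0.49,0],[-0.95,0.31,-0.49,0]]' && python3 pz.py w18 0.134
```

```text
pizza world [0.6531 0.2107] r 0.0695 ztop 0.0635 tool [ 0.1092 -0.0003  0.016 ]
tilt deg along tool x,y [-5.64  0.07]
tray (array([0.582 , 0.1958]), array([0.1542, 0.0942]), np.float64(1.2173)) px 11431
[0.6154 0.1082 0.076 ] [-3.142  0.     1.216] 18.05
time: 19.45
tcp_pos: [0.6092, -0.0448, 0.149]
tcp_rot: [-3.141, 0.001, 1.213]
force: [-0.1, -0.0, -2.6]
grip_width: 0.169
grasp_force: 97.7
pizza world [0.6468 0.0574] r 0.0687 ztop 0.1354 tool [ 0.1089 -0.0005  0.0149]
tilt deg along tool x,y [-5.19 -0.  ]
tray (array([0.5344, 0.1483]), array([0.0326, 0.0319]), np.float64(1.1754)) px 1294
[ 0.6092 -0.0448  0.149 ] [-3.141e+00  1.000e-03  1.213e+00] 19.45
```

```bash
python3 -m creep '[[-0.05,0.02,0,0],[-0.12,0.04,0,0],[-0.22,0.07,0,0],[-0.34,0.1,0,0],[-0.46,0.14,0,0],[-0.58,0.17,0,0],[-0.66,0.19,0,0],[-0.7,0.2,0,0],[-0.7,0.2,0,0]]' && python3 -m creep '[[-0.05,0.02,0,-0.01],[-0.12,0.04,0,-0.02],[-0.22,0.07,0,-0.04],[-0.34,0.11,0,-0.0614],[-0.44,0.15,0,-0.0614],[-0.5,0.18,0,-0.0614],[-0.523,0.185,0,-0.0614],[-0.523,0.185,0,-0.0614],[-0.523,0.185,0,-0.0614],[-0.523,0.185,0,-0.0614]]' && python3 pz.py w19 0.134; python3 - <<'E'
from meas import *
# rails seen by the wrist in w10 and now
for n in('w10','w19'):
    g=load(n);P=pts(g);H=hsv(g);h,s,v=[H[...,i] for i in range(3)];z=P[...,2]
    m=(h>6)&(h<30)&(s>60)&near(P,(.617,-.125),.12)&(z>.038)&(z<.052)
    k,l,st,ce=cv2.connectedComponentsWithStats(m.astype(np.uint8))
    for i in range(1,k):
        if st[i,4]>60: 
            q=P[l==i]; u=np.array([.161,.987]);w=np.array([-.987,.161]); o=q[:,:2]-[.618,-.125]
            print(n,st[i,4],np.nanmedian(q[:,2]).round(4),'stand x',np.percentile(o@u,[1,99]).round(4),'y',np.percentile(o@w,[2,50,98]).round(4), 'yaw',np.polyfit(o@u,o@w,1)[0].round(3))
E
```

```text
time: 20.4
tcp_pos: [0.6011, -0.1514, 0.1495]
tcp_rot: [-3.142, -0.0, 1.215]
force: [-0.2, -0.1, -3.0]
grip_width: 0.17
grasp_force: 97.7
time: 21.4
tcp_pos: [0.6, -0.233, 0.1495]
tcp_rot: [-3.141, -0.0, 1.409]
force: [0.5, -0.2, -3.1]
grip_width: 0.167
grasp_force: 97.7
pizza world [ 0.617  -0.1227] r 0.0685 ztop 0.1346 tool [ 0.1116 -0.001   0.0155]
tilt deg along tool x,y [-3.87 -0.01]
w10 1907 0.0444 stand x [-0.0365  0.0646] y [-0.0575 -0.0509 -0.0465] yaw 0.006Traceback (most recent call last):
  File "pz.py", line 17, in <module>
    if __name__=='__main__': pizza(sys.argv[1],zt=float(sys.argv[2]) if len(sys.argv)>2 else .0165)
                             ~~~~~^^^^^^^^^^^^^^^^^^^^^^^^^^^^^^^^^^^^^^^^^^^^^^^^^^^^^^^^^^^^^^^^^
  File "pz.py", line 15, in pizza
    b=blob((h>105)&(h<125)&(s_>120)&near(P,(.63,.19),.16)); print('tray',rect(P[b][:,:2]),'px',b.sum())
  File "meas.py", line 8, in blob
    k,l,st,ce=cv2.connectedComponentsWithStats(m.astype(np.uint8)); return l==(1+np.argmax(st[1:,4]))
                                                                                 ~~~~~~~~~^^^^^^^^^^
    return _wrapfunc(a, 'argmax', axis=axis, out=out, **kwds)
    return bound(*args, **kwds)
ValueError: attempt to get argmax of an empty sequence
```

```bash
python3 -m creep '[[-0.01,0,0.1,0],[-0.013,0,0.22,0],[-0.013,0,0.34,0],[-0.013,0,0.4,0],[-0.013,0,0.42,0],[-0.013,0,0.42,0]]' && python3 - <<'E'
from pz import *
try: pizza('w20',zt=.07)
except Exception: pass
E
python3 -m creep '[[0,0,0.015,0],[0,0,0.03,0],[0,0,0.045,0],[0,0,0.06,0],[0,0,0.075,0],[0,0,0.09,0],[0,0,0.105,0],[0,0,0.12,0],[0,0,0.14,0],[0,0,0.16,0],[0,0,0.18,0],[0,0,0.2,0],[0,0,0.2,0]]'; python3 - <<'E'
from pz import *
try: pizza('w21',zt=.057)
except Exception: pass
E
```

```text
time: 22.05
tcp_pos: [0.5994, -0.2355, 0.086]
tcp_rot: [-3.141, -0.0, 1.409]
force: [-0.4, 0.2, -2.4]
grip_width: 0.17
grasp_force: 97.6
pizza world [ 0.6146 -0.135 ] r 0.0716 ztop 0.0706 tool [ 0.1016 -0.0013  0.016 ]
tilt deg along tool x,y [-1.44 -0.75]
time: 23.4
tcp_pos: [0.5993, -0.2354, 0.0559]
tcp_rot: [-3.141, -0.0, 1.409]
force: [-0.4, 0.5, -1.6]
grip_width: 0.165
grasp_force: 97.7
pizza world [ 0.6146 -0.1385] r 0.0721 ztop 0.0567 tool [ 0.0981 -0.0005 -0.0011]
tilt deg along tool x,y [ 1.53 -0.46]
```

View pics/w21.png

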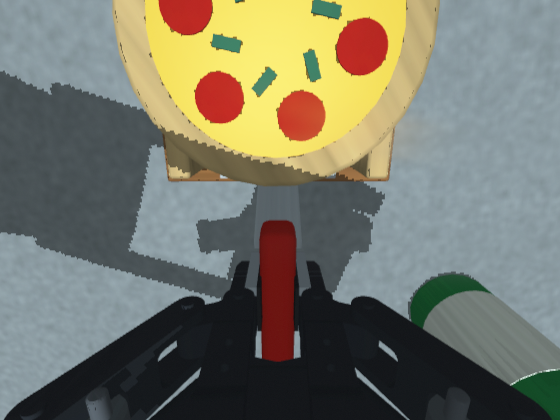

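The pizza now rests on the rails, as the wrist force has dropped to the spatula's weight. Its lower rim is at (275,185), near the stand's base edge. The disc is clipped at the top of the picture, so I'll fit its arc before withdrawing.

```bash
cat > arc.py <<'E'
from meas import *
import sys
def arc(tag,zt=.057,O=(.617,-.125),yaw=1.409):
    g=load(tag);P=pts(g);H=hsv(g);h,s,v=[H[...,i] for i in range(3)]
    m=blob((h>12)&(h<33)&(s>60)&(v>90)&near(P,(.617,-.125),.1)&(P[...,2]>.048))
    c=cv2.convexHull(max(cv2.findContours(m.astype(np.uint8),0,1)[0],key=cv2.contourArea))[:,0]
    c=c[(c[:,1]>6)&(c[:,1]<414)]; xy=cast(g,c,zt)
    A=np.c_[2*xy,np.ones(len(xy))]
    for _ in range(4):
        p=np.linalg.lstsq(A,(xy**2).sum(1),rcond=None)[0]; r=np.sqrt(p[2]+p[:2]@p[:2]); e=np.hypot(*(xy-p[:2]).T)-r; k=abs(e)<max(.001,2*e.std()); A=A[k];xy=xy[k]
    d=p[:2]-O; u=np.array([np.cos(yaw),np.sin(yaw)])
    print(tag,'centre',p[:2].round(4),'r',r.round(4),'n',len(xy),'stand x,y off',(d@u).round(4),(-d[0]*u[1]+d[1]*u[0]).round(4),'ztop',np.nanmedian(P[m][:,2]).round(4))
for a in sys.argv[1:]: arc(a)
E
python3 arc.py w21
```

```text
w21 centre [ 0.6169 -0.1229] r 0.0684 n 34 stand x,y off 0.002 0.0005 ztop 0.0567
```

```bash
python3 -m creep '[[-0.03,0,0,0],[-0.08,0,0,0],[-0.15,0,0,0],[-0.24,0,0,0],[-0.34,0,0,0],[-0.45,0,0,0],[-0.56,0,0,0],[-0.67,0,0,0],[-0.78,0,0,0],[-0.88,0,0,0],[-0.96,0,0,0],[-1,0,0,0],[-1,0,0,0],[-1,0,-0.2,0],[-1,0,-0.5,0],[-1,0,-0.8,0],[-1,0,-0.95,0],[-1,0,-0.95,0],[-1,0,-0.95,0]]'; python3 pitch.py w22; python3 - <<'E'
from h import *
snap('scene','scene2');snap('top','top2')
E
python3 arc.py w22 scene2 top2; python3 meas.py scene2 | tail -1
```

```text
time: 25.35
tcp_pos: [0.5756, -0.3829, 0.1988]
tcp_rot: [3.141, -0.0, 1.41]
force: [-0.3, -0.3, -2.7]
grip_width: 0.169
grasp_force: 98.1
handle 3708 3537 pitch down deg 0.3 z(x=0) -0.0302 x range [-0.034  0.032] y [-0.0057  0.      0.0058]
blade 21338 20343 pitch down deg -0.6 z(x=0) 0.0322 x range [0.045 0.134] y [-0.0307 -0.0001  0.0308]
[ 0.5756 -0.3829  0.1988] [ 3.141 -0.     1.41 ] F [-0.3 -0.3 -2.7] grip 98.10449481010437 25.35
== scene2 counter -0.0014Traceback (most recent call last):
  File "arc.py", line 13, in <module>
    for a in sys.argv[1:]: arc(a)
                           ~~~^^^
  File "arc.py", line 5, in arc
    m=blob((h>12)&(h<33)&(s>60)&(v>90)&near(P,(.617,-.125),.1)&(P[...,2]>.048))
  File "meas.py", line 8, in blob
    k,l,st,ce=cv2.connectedComponentsWithStats(m.astype(np.uint8)); return l==(1+np.argmax(st[1:,4]))
                                                                                 ~~~~~~~~~^^^^^^^^^^
    return _wrapfunc(a, 'argmax', axis=axis, out=out, **kwds)
    return bound(*args, **kwds)
ValueError: attempt to get argmax of an empty sequence
Traceback (most recent call last):
  File "meas.py", line 13, in <module>
    red=blob(((h<6)|(h>172))&(s>120)&near(P,(.4,.19),.1)&(z>.1)); q=P[red]; c=q.mean(0)
  File "meas.py", line 8, in blob
    k,l,st,ce=cv2.connectedComponentsWithStats(m.astype(np.uint8)); return l==(1+np.argmax(st[1:,4]))
                                                                                 ~~~~~~~~~^^^^^^^^^^
ValueError: attempt to get argmax of an empty sequence
```

The pizza is clear. Next I relax the grip with the blade flat in the empty tray, then push the tip against the tray's far wall to pitch the spatula back to 40°.

```bash
python3 -m creep '[[0.2,-0.02,0,0],[0.45,-0.04,0,0],[0.7,-0.066,0,0],[0.857,-0.066,0,0]]' && python3 -m creep '[[0.25,-0.02,0,0],[0.5,-0.04,0,0],[0.75,-0.066,0,0],[0.857,-0.066,0,0]]' && python3 -m creep '[[0.25,-0.02,0,0],[0.5,-0.04,0,0],[0.75,-0.066,0,0],[0.857,-0.066,0,0]]' && python3 -m creep '[[0.25,-0.02,0,0.02],[0.5,-0.04,0,0.04],[0.7,-0.066,0,0.0616],[0.857,-0.066,0,0.0616],[0.857,-0.066,0,0.0616],[0.857,-0.066,0,0.0616],[0.857,-0.066,0,0.0616]]'; python3 - <<'E'
from meas import *
s=manip.get_state(); print(s['tcp_pos'],s['tcp_rot'])
snap('wrist','w23');snap('scene','scene3');snap('top','top3')
for n in('scene3','top3','w23'):
    g=load(n);P=pts(g);H=hsv(g);h,S,v=[H[...,i] for i in range(3)]
    b=(h>105)&(h<125)&(S>120)&near(P,(.647,.208),.15); q=P[b]; o=q-[.647,.208,0]; u=np.array([.3468,.9379]);w=np.array([-.9379,.3468]);x=o[:,:2]@u;y=o[:,:2]@w
    print(n,b.sum(),'x',np.percentile(x,[.5,99.5]).round(4),'y',np.percentile(y,[.5,99.5]).round(4))
    t=(q[:,2]>.017)&(x>.05)&(abs(y)<.07); print('far wall top x',np.percentile(x[t],[2,50,98]).round(4) if t.any() else '')
E
python3 arc.py scene3 ; python3 arc.py top3
```

```text
time: 25.9
tcp_pos: [0.5853, -0.252, 0.1965]
tcp_rot: [-3.138, -0.002, 1.41]
force: [0.3, 0.4, -0.5]
grip_width: 0.174
grasp_force: 98.0
time: 26.3
tcp_pos: [0.5963, -0.1231, 0.1969]
tcp_rot: [-3.138, -0.002, 1.411]
force: [0.4, -0.1, -1.7]
grip_width: 0.167
grasp_force: 98.0
time: 26.7
tcp_pos: [0.6076, 0.0045, 0.1975]
tcp_rot: [-3.139, -0.001, 1.411]
force: [0.3, 0.2, -0.6]
grip_width: 0.171
grasp_force: 98.0
time: 27.4
tcp_pos: [0.6192, 0.1288, 0.1983]
tcp_rot: [-3.141, 0.001, 1.214]
force: [-0.2, -0.1, -2.0]
grip_width: 0.167
grasp_force: 98.0
[0.61919597 0.1287651  0.19831409] [-3.14074715e+00  1.19286103e-03  1.21424189e+00]
scene3 3026 x [-0.1086  0.0858] y [-0.0959  0.0902]
far wall top x [0.0788 0.0829 0.087 ]
top3 1427 x [-0.1091  0.0871] y [-0.089   0.0968]
far wall top x [0.0805 0.0842 0.0879]
w23 12520 x [-0.1104  0.0875] y [-0.0931  0.0954]
far wall top x [0.0791 0.0836 0.0883]
scene3 centre [ 0.6217 -0.1234] r 0.0699 n 29 stand x,y off 0.0023 -0.0044 ztop 0.0557
top3 centre [ 0.6159 -0.12  ] r 0.0692 n 15 stand x,y off 0.0048 0.0019 ztop 0.0579
```

```bash
python3 -m creep '[[0,0,0.25,0],[0,0,0.5,0],[0,0,0.7,0],[0,0,0.85,0],[0,0,0.95,0],[0,0,1,0],[0,0,1,0],[0,0,1,0]]' && python3 -m creep '[[0,0,0.02,0],[0,0,0.04,0],[0,0,0.06,0],[0,0,0.06,0],[0,0,0.06,0]]' && python3 -m creep '[[0,0,0,0],[0,0,0,0],[0,0,0,0]]' 0.75 30 && python3 -m creep '[[0,0,0,0],[0,0,0,0],[0,0,0,0],[0,0,0,0],[0,0,0,0]]' 1 30; python3 pitch.py w24
```

```text
time: 28.35
tcp_pos: [0.6204, 0.1301, 0.0504]
tcp_rot: [3.14, -0.001, 1.215]
force: [0.8, 0.3, -1.3]
grip_width: 0.171
grasp_force: 98.0
time: 28.85
tcp_pos: [0.6197, 0.1302, 0.0403]
tcp_rot: [3.141, -0.0, 1.215]
force: [0.2, -0.2, 0.3]
grip_width: 0.168
grasp_force: 98.2
time: 29.15
tcp_pos: [0.6194, 0.1302, 0.0402]
tcp_rot: [3.142, -0.0, 1.215]
force: [0.6, -0.3, 1.0]
grip_width: 0.247
grasp_force: 0.0
time: 29.65
tcp_pos: [0.6195, 0.1302, 0.0402]
tcp_rot: [3.141, -0.0, 1.215]
force: [0.7, 0.3, 0.6]
grip_width: 0.179
grasp_force: 32.1
handle 3783 3612 pitch down deg 1.2 z(x=0) -0.0311 x range [-0.032  0.033] y [-0.0057  0.0001  0.0058]
blade 21202 20244 pitch down deg 0.4 z(x=0) 0.0313 x range [0.045 0.134] y [-0.0307  0.      0.0307]
[0.6195 0.1302 0.0402] [ 3.141 -0.     1.215] F [0.7 0.3 0.6] grip 32.13011562824249 29.65
```

```bash
python3 -m creep '[[0.02,0,-0.013,0],[0.05,0,-0.013,0],[0.073,0,-0.013,0],[0.09,0,-0.05,0],[0.108,0,-0.1,0],[0.13,0,-0.142,0],[0.15,0,-0.185,0],[0.175,0,-0.225,0],[0.199,0,-0.265,0],[0.227,0,-0.302,0],[0.255,0,-0.34,0],[0.255,0,-0.34,0]]'; python3 pitch.py w25
```

```text
time: 30.9
tcp_pos: [0.6332, 0.1671, 0.0921]
tcp_rot: [3.141, -0.001, 1.216]
force: [-1.4, -1.8, -0.4]
grip_width: 0.185
grasp_force: 32.5
handle 3650 3650 pitch down deg 21.0 z(x=0) -0.0314 x range [-0.023  0.031] y [-0.0057  0.0001  0.0059]
blade 16044 15948 pitch down deg 21.1 z(x=0) 0.036 x range [0.031 0.153] y [-0.0307  0.      0.0307]
[0.6332 0.1671 0.0921] [ 3.141e+00 -1.000e-03  1.216e+00] F [-1.4 -1.8 -0.4] grip 32.477951645851135 30.9
```

```bash
python3 -m creep '[[0.031,0,-0.036,0],[0.062,0,-0.071,0],[0.096,0,-0.103,0],[0.131,0,-0.135,0],[0.168,0,-0.165,0],[0.205,0,-0.194,0],[0.244,0,-0.221,0],[0.278,0,-0.246,0],[0.278,0,-0.246,0]]'; python3 pitch.py w26
```

```text
time: 31.85
tcp_pos: [0.6476, 0.206, 0.1288]
tcp_rot: [3.141, -0.001, 1.216]
force: [-1.1, -1.2, -1.2]
grip_width: 0.183
grasp_force: 34.1
handle 3582 3582 pitch down deg 39.9 z(x=0) -0.0324 x range [-0.017  0.027] y [-0.0057  0.0001  0.0059]
blade 13045 6256 pitch down deg 22.0 z(x=0) 0.0752 x range [0.044 0.149] y [-0.0307 -0.0001  0.0307]
[0.6476 0.206  0.1288] [ 3.141e+00 -1.000e-03  1.216e+00] F [-1.1 -1.2 -1.2] grip 34.10718536004424 31.85
```

```bash
python3 -m creep '[[-0.03,0,-0.05,0],[-0.05,0,-0.2,0],[-0.05,0,-0.4,0],[-0.05,0,-0.6,0],[-0.05,0,-0.775,0],[-0.1,-0.2,-0.775,0],[-0.2,-0.45,-0.775,0],[-0.286,-0.7,-0.775,0],[-0.286,-0.78,-0.775,0]]' && python3 -m creep '[[-0.08,-0.2,0,-0.02],[-0.16,-0.45,0,-0.0376],[-0.24,-0.7,0,-0.0376],[-0.286,-0.78,0,-0.0376],[-0.286,-0.78,0,-0.0376],[-0.286,-0.78,0,-0.0376],[-0.286,-0.78,0,-0.0376]]'; python3 pitch.py w27
```

```text
time: 32.8
tcp_pos: [0.5194, 0.2055, 0.2445]
tcp_rot: [-3.14, -0.0, 1.215]
force: [-0.8, -1.2, -1.4]
grip_width: 0.182
grasp_force: 33.8
time: 33.5
tcp_pos: [0.3992, 0.2062, 0.2448]
tcp_rot: [3.14, -0.001, 1.333]
force: [0.6, -0.7, -1.8]
grip_width: 0.183
grasp_force: 33.7
handle 3580 3580 pitch down deg 39.8 z(x=0) -0.0325 x range [-0.017  0.027] y [-0.0057  0.0001  0.0058]
blade 5598 5598 pitch down deg 39.6 z(x=0) 0.05 x range [0.03  0.081] y [-0.0307 -0.0001  0.0307]
[0.3992 0.2062 0.2448] [ 3.140e+00 -1.000e-03  1.333e+00] F [ 0.6 -0.7 -1.8] grip 33.71187705779448 33.5
```

View pics/w27.png

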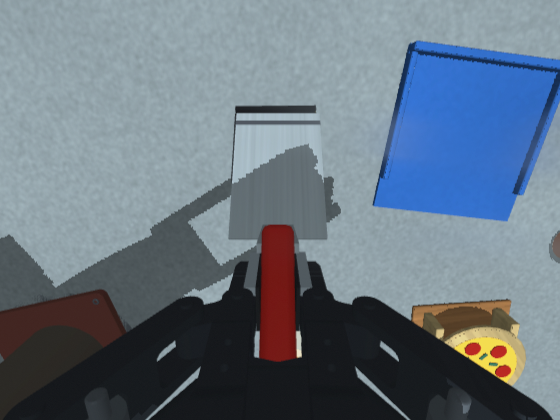

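The wrist view shows the spatula pitched over the hidden rest, blade tip edge at (276,108), and the pizza on the stand at lower right (485,355).

```bash
python3 -m creep '[[-0.02,-0.007,0.15,0],[-0.02,-0.007,0.35,0],[-0.02,-0.007,0.5,0],[-0.02,-0.007,0.6,0],[-0.02,-0.007,0.65,0],[-0.02,-0.007,0.68,0],[-0.02,-0.007,0.7,0],[-0.02,-0.007,0.715,0],[-0.02,-0.007,0.715,0],[-0.02,-0.007,0.715,0]]'; python3 pitch.py w28
```

```text
time: 34.55
tcp_pos: [0.3966, 0.2036, 0.1375]
tcp_rot: [3.141, -0.0, 1.333]
force: [-0.7, -0.4, -2.0]
grip_width: 0.183
grasp_force: 33.7
handle 3587 3587 pitch down deg 39.7 z(x=0) -0.0325 x range [-0.017  0.027] y [-0.0057  0.0001  0.0058]
blade 12936 6171 pitch down deg 26.2 z(x=0) 0.0704 x range [0.044 0.151] y [-0.0307 -0.0001  0.0308]
[0.3966 0.2036 0.1375] [ 3.141 -0.     1.333] F [-0.7 -0.4 -2. ] grip 33.71945513295941 34.55
```

```bash
python3 -m creep '[[0,0.005,0.007,0],[0.006,0.005,0.013,0],[0.012,0.005,0.019,0],[0.018,0.005,0.025,0],[0.018,0.005,0.028,0],[0.018,0.005,0.028,0],[0.018,0.005,0.028,0]]'; python3 pitch.py w29; python3 - <<'E'
from h import *
snap('scene','scene4')
a=load('scene4')['im'][120:230,215:345]; b=load('w29')['im'][:300,130:430]
b=b[:, :]; a=cv2.resize(a,(354,300),interpolation=2)
cv2.imwrite('pics/mix2.png',np.hstack([a,b])[:,:,::-1])
E
```

```text
time: 35.3
tcp_pos: [0.3981, 0.2063, 0.1334]
tcp_rot: [3.141, -0.001, 1.334]
force: [-0.6, 0.2, 6.1]
grip_width: 0.184
grasp_force: 34.7
handle 3582 3582 pitch down deg 39.6 z(x=0) -0.0325 x range [-0.017  0.027] y [-0.0057  0.0001  0.0058]
blade 13315 6166 pitch down deg 24.3 z(x=0) 0.0727 x range [0.045 0.15 ] y [-0.0307 -0.0001  0.0307]
[0.3981 0.2063 0.1334] [ 3.141e+00 -1.000e-03  1.334e+00] F [-0.6  0.2  6.1] grip 34.704513538163155 35.3
```

View pics/mix2.png

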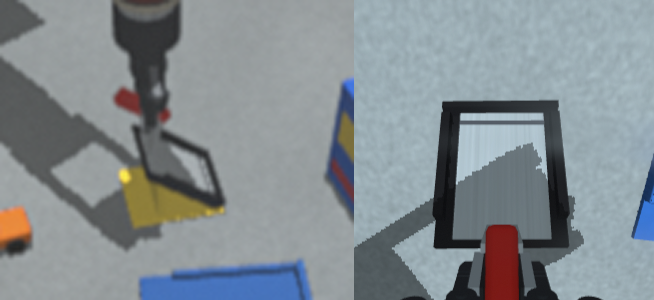

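The blade lies between the lips against the slope, with light contact (6 N). I'll release it and rise.

```bash
python3 -m creep '[[0,0,0,0],[0,0,0,0],[0,0,0,0]]' 0.7 && python3 -m creep '[[0,0,0,0],[0,0,0,0],[0,0,0,0],[0,0,0,0],[0,0,0,0],[0,0,-0.1,0],[0,0,-0.3,0],[0,0,-0.6,0],[0,0,-0.9,0],[0,0,-0.9,0]]' 0 && python3 -m creep '[[0.3,0.3,-0.3,0],[0.6,0.6,-0.6,0],[0.67,0.67,-0.7,0],[0.67,0.67,-0.7,0],[0.67,0.67,-0.7,0],[0.67,0.67,-0.7,0]]'; python3 - <<'E'
from h import *
s=manip.get_state(); print(s['tcp_pos'],s['force']); snap('wrist','w30')
for n in('top','scene'): snap(n,n+'5')
E
python3 meas.py w30 | grep -E 'handle|rest|=='; python3 meas.py top5 | grep -E 'handle|rest|stand'; python3 meas.py scene5| grep -E 'handle|rest|stand';python3 arc.py w30; python3 arc.py scene5; python3 arc.py top5
```

```text
time: 35.7
tcp_pos: [0.3971, 0.2057, 0.1322]
tcp_rot: [-3.141, 0.001, 1.333]
force: [0.5, -0.5, -0.5]
grip_width: 0.298
grasp_force: 0.0
time: 36.7
tcp_pos: [0.401, 0.207, 0.2751]
tcp_rot: [3.131, -0.006, 1.333]
force: [0.2, 0.1, 0.5]
grip_width: 0.997
grasp_force: 0.0
time: 37.3
tcp_pos: [0.5185, 0.2798, 0.3715]
tcp_rot: [-3.14, 0.001, 1.334]
force: [-0.6, 0.0, -0.9]
grip_width: 1.003
grasp_force: 0.0
[0.51854845 0.27983014 0.37148059] [-0.57019495  0.01727454 -0.85596901]
== w30 counter -0.0004
handle c [0.3995 0.2029 0.1661] yaw 1.334 pitch -38.9 t [-0.0342  0.0369] spread [0.0027 0.0052 0.0209] ends [0.3933 0.1771 0.1875] [0.4062 0.2308 0.1428]
handle c [0.3429 0.2073 0.733 ] yaw 1.141 pitch -10.1 t [-0.0616  0.101 ] spread [0.0196 0.0271 0.0387] ends [0.3176 0.1522 0.7439] [0.3844 0.2977 0.7153]
handle c [0.4036 0.197  0.1645] yaw 1.339 pitch -37.7 t [-0.0315  0.0361] spread [0.0031 0.0052 0.0202] ends [0.3979 0.1727 0.1838] [0.4102 0.2247 0.1425]
w30 centre [ 0.6061 -0.1099] r 0.0589 n 17 stand x,y off 0.0132 0.0132 ztop 0.0567
scene5 centre [ 0.6216 -0.1234] r 0.0699 n 29 stan
[... 1055 characters left out ...]
urn l==(1+np.argmax(st[1:,4]))
                                                                                 ~~~~~~~~~^^^^^^^^^^
ValueError: attempt to get argmax of an empty sequence
Traceback (most recent call last):
  File "meas.py", line 17, in <module>
    pz=blob((h>12)&(h<33)&(s>60)&(v>120)&near(P,(.65,.197),.09)&(z>.008)); ct=max(cv2.findContours(pz.astype(np.uint8),0,1)[0],key=cv2.contourArea)
  File "meas.py", line 8, in blob
    k,l,st,ce=cv2.connectedComponentsWithStats(m.astype(np.uint8)); return l==(1+np.argmax(st[1:,4]))
                                                                                 ~~~~~~~~~^^^^^^^^^^
ValueError: attempt to get argmax of an empty sequence
```

View pics/w30.png

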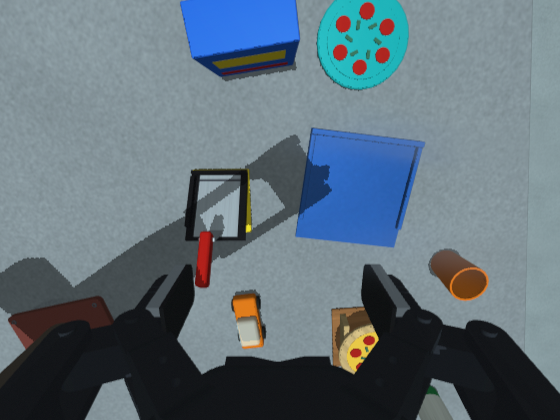

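The handle is back within 2 mm of where it started, at the same pitch and yaw. The pizza is flat on the rails, 2 to 5 mm off centre, and nothing else appears to have moved.

```bash
python3 -c "
from plant import manip
print(manip.finish_job())"
```

```text
the job is handed in; nothing more can be done
None
```

The job is handed in at about 37 s: the pizza lies flat on the stand's rails, 2–5 mm off centre, the spatula is back on its rest within about 2 mm, and the bystanders look untouched in the pictures.

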